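Latch the first-aid case

TASK

The green first-aid case with the white cross is standing with its lid ajar: swing the wire loop of its toggle latch over the hook on the lid, then press the latch lever right down so that the lid is pulled tight, and let go. Leave the orange repair case alone; it is still being packed.

Things in the scene. Friction and masses are not known exactly. Their poses are not given: they have to be found in the camera images.
- aid: Green first-aid case, white cross, fixed upright: 190 wide (y), 125 thick, 170 high. Origin on the shelf under the seam. x axis U points from base shell (x -75..0) to lid shell (x 3..49, hinged at its foot): roughly away from the robot. Lid is sprung ajar 2 deg (6 mm at top), reopens unless latched. Toggle latch on top, mid-width; lever pivot at x -20, z 184, wire loop, hook on the lid.
- aid_bar (a point): Middle of the chrome wire loop's crossbar (43 long, 6 thick, along y); 66 mm from its pin in the lever, pin 22 mm from the lever's pivot. x axis: pin to crossbar. Starts 76-94 deg above U, held by light friction, legs either side of the lever. Pushed along U at the crossbar (under 1 N) it swings over; below about 65 deg it falls by itself past the hook onto the lid, if the lever is up as at the start.
- aid_keeper (a point): Top of the steel plate on the lid where the crossbar bears when shut; z about 173, plate top 3 mm over the lid. Axes as U, y, up; moves with the lid. The hook (24 wide in y, 12 high, top leaning to +x) rises from the plate on the lever side; its +x face is 6 mm to -x of this point at the foot, 2 mm at the top. The crossbar must lie on the plate on the hook's +x side.
- aid_handle (a point): Outer end of the latch lever (red end; 28 wide, 5 thick), middle of its upper face. Lever pivot in this frame: x +62, z -5.5; y along the pivot. Shut: flat, pointing away from the lid, x axis = U. Starts raised 72-84 deg, upper face towards the lid; press over away from the lid and down: draws the loop. Stays by friction; under 8 N at its end; snaps past centre in the last 15 deg to a stop.
- kit: Orange repair case with black bars, bystander of the same build, its latch also open, fixed beside the green one (either side, 260 to 400 mm across between centres). Origin on the shelf under its seam, x axis from its lever to its lid. Must not be touched. Beyond the cases lie five loose carabiners and a charcoal headlamp.

How it is judged (in metres and radians):
On the way:
1. the crossbar of the green case's loop lies behind the hook, on the lid, while the lever is still up (z of aid_bar in the frame of aid_keeper below 0.008 m and x of aid_bar in the frame of aid_keeper above -0.004 m and angle between aid_handle's own z axis and vertical above 0.6 rad), for 0.2 s.
At the end, for the whole second after the job is handed in: The green case's lever lies flat (within 10 degrees of level), its loop's crossbar is still behind the hook (no more than 8 mm above the hook's plate), and the lid is shut (within 0.7 degrees, 2 mm at the top) (angle between aid_handle's own z axis and vertical below 0.17 rad and angle between aid_keeper's own z axis and vertical below 0.012 rad and z of aid_bar in the frame of aid_keeper below 0.008 m and x of aid_bar in the frame of aid_keeper above -0.004 m); the robot touches nothing.
It fails at once if the orange case is pushed or struck (over 1 N) (contact force between any of the arm, the fingers and kit above 1 N).
It also fails if it takes over 38 s, if anything falls off the work surface, if the arm or the gripper's body presses on something with over 40 N, if the wrist force passes 120 N, or if a joint passes its speed limit or range.

ROBOT

A 6-joint arm with a two-finger parallel gripper is mounted at the origin on the work surface. World frame = base frame: x ahead of the robot, y to its left, z up, the work surface at z = 0. Lengths are in mm, angles in rad, forces in N, time in s.
With the tool pointing down it reaches from about 350 to 775 mm from the base axis. Payload 7.3 kg.
Tool frame: the origin (TCP) lies at the very end of the fingers, on their centre line; the grasp point (between the pads) lies 19 mm behind it; x points along the fingers, y is the direction in which the jaws open and shut, and the axes are right-handed (so a half turn about x gives the same grasp; the last joint's range is limited). The gripper opens to 92 mm and grips with 3 to 60 N. Pads are 19 mm wide; open, the fingers measure 130 mm over their backs; the gripper's body (75 mm by 190 mm) begins 47 mm behind the grasp point.
Start: joints at [-1.425, 0.342, 1.524, -0, 1.275, -0.146], TCP at [151.052, -502.82, 226.741] pointing down, gripper open.
Joint ranges: [-2.53, 2.53], [-0.77, 2.02], [0.04, 2.7], [-1, 4.14], [0.28, 2.66], [-3.11, 3.11]. Speed limits (rad/s): [2.57, 2.57, 3.14, 3.14, 3.14, 3.14].

INTERFACE

Orientations are given as [roll, pitch, yaw] about the fixed x, y, z axes, in that order (R = Rz(yaw) Ry(pitch) Rx(roll)).
In Python, from plant import sensors, capture, bot gives the robot as it stands.
- The arm moves only by the shell command python3 -m crank 'ROWS' [OPENING]. ROWS is JSON, a list of rows, each an object of numbers: "dx", "dy", "dz": the shift along the tool's x, y, z in cm; "spin": the turn about the tool's x in rad. A call has 1 to 20 rows; each row is the pose to reach, as a shift and turn from the pose commanded when the call began, along the tool's axes at that moment; what a row does not reach only later rows make up. A row lasts 1/12 s, in which the tool goes at most 41.7 mm and 7.16 degrees, less where a joint would pass 70% of its speed; a pose out of reach is approached as far as the arm can. A call with a gripper value outside its range is refused whole. OPENING is the opening in per cent of the stroke, from 0 (shut) to 100 (fully open), set as the call begins (- or left out, the last holds). The fingers move at their own pace and stop on an object; the grip force is fixed at half the most. Time passes only in rows, so rows that repeat a pose let the fingers close. It gives the time, the measured TCP pose, the force and the opening at its end, in the units of the state.
- sensors.get_obs(): the state, without advancing time (a new reading comes with each control period).
- capture(name): name is "scene" or "top"; returns a dict with "frame" (420x560x3 uint8, blue, green, red), "vfov" (degrees; the focal length in pixels is half the picture's height over the tangent of half this angle, whatever the lens; pixels are square), "cx", "cy" (the principal point, pixels), "view" (4x4, takes a point from world to camera coordinates). Camera axes: x right, y down, z forward; pixel columns grow to the right and rows downward; lengths in mm; the calibration is good to about 2 mm. A picture is of the moment at which its call begins. There is no depth.
- bot.close_job(): hands the job in, once; it reports no verdict.
The state is a dict: "time": time; "joint_positions": joint angles; "dq": joint speeds; "tau": joint torques, N m; "tool_pos": TCP position; "tcp_rot": TCP orientation; "contact_force": force on the tool from outside, world axes, zero at the start; "moment": the same for the moment, N m; "grip_width": finger opening in mm.
Only numpy, scipy, OpenCV 4.12 (cv2) and the standard library are available. Lean on these libraries where they do the work, as an engineer would, in place of code of your own. Each camera call takes 0.05 s, during which the arm holds its last target.

## Working session

There is one attempt and no reset: what is moved stays moved. The work goes in short steps, Python scripts to look and compute and a shell command to move; the robot and the scene stay as the last step left them, time stands still between calls to the robot, and variables do not carry over. Pictures are saved under pics/ and viewed, and the job is handed in when it is done.

```bash
ls; mkdir -p pics; python3 - <<'E'
from plant import sensors, capture, bot
import cv2,numpy as np
o=sensors.get_obs();print(o)
for n in("scene","top"):
    c=capture(n);cv2.imwrite(f"pics/{n}0.png",c["frame"]);print(n,c["vfov"],c["cx"],c["cy"],np.round(c["view"],4).tolist())
E
```

```text
pics
{'time': 0.0, 'joint_positions': array([-1.42497282e+00,  3.42742764e-01,  1.52502957e+00,  8.31072357e-06,
        1.27538540e+00, -1.46041269e-01]), 'dq': array([-5.37062804e-04,  6.74518625e-05,  1.70356401e-04, -2.31289680e-04,
        1.89642937e-03, -5.76513262e-04]), 'tau': array([-1.53935867e-03, -4.31251645e+01, -2.44219530e+01,  7.17326417e-02,
        5.61624987e-02, -1.17650461e-04]), 'tool_pos': array([ 151.00575002, -502.3874455 ,  226.03017791]), 'tcp_rot': array([-1.72191519,  1.56923122,  1.7115398 ]), 'contact_force': array([-0.18111957, -0.70028388, -0.0760425 ]), 'moment': array([-0.04282163,  0.02983144,  0.0359557 ]), 'grip_width': 91.90196109080384}
scene 55.40671529038542 283.57505048245423 212.9212685032395 [[0.0744, -0.9972, -0.0035, -68.2021], [-0.9471, -0.0696, -0.3132, 528.499], [0.3121, 0.0266, -0.9497, 645.1719], [0.0, 0.0, 0.0, 1.0]]
top 47.390039523098416 279.01249214940344 213.55855100729272 [[-0.0142, -0.9999, -0.0026, 5.3334], [-0.9848, 0.0144, -0.1732, 559.8634], [0.1732, 0.0001, -0.9849, 955.9921], [0.0, 0.0, 0.0, 1.0]]
```

View pics/scene0.png

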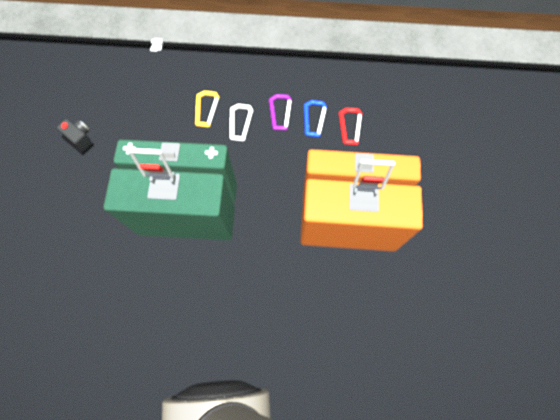

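View pics/top0.png

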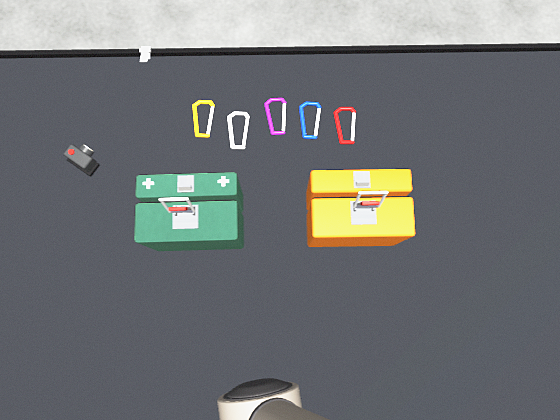

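Both views show the green case on the left (top view about (188,215)) and the orange one on the right (about (362,215)). The green case's latch lever is raised, and its loop crossbar runs from about (130,148) to (172,150) in scene. I'll zoom in for detail.

```bash
python3 - <<'E'
import cv2,numpy as np
a=cv2.imread("pics/scene0.png")[130:250,90:250]; b=cv2.imread("pics/top0.png")[160:260,120:253]
cv2.imwrite("pics/z1.png",cv2.resize(a,(800,600),interpolation=cv2.INTER_CUBIC))
cv2.imwrite("pics/z2.png",cv2.resize(b,(798,600),interpolation=cv2.INTER_CUBIC))
E
```

```text
(no output)
```

View pics/z1.png

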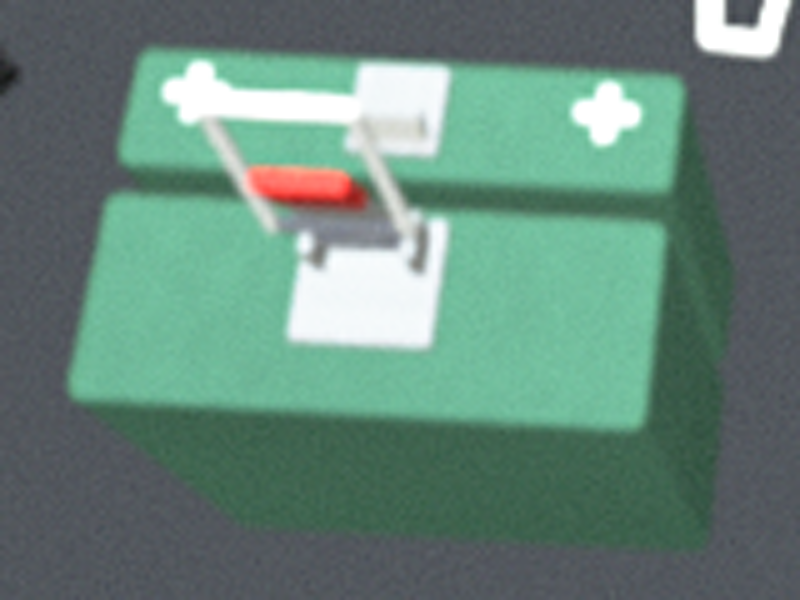

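View pics/z2.png

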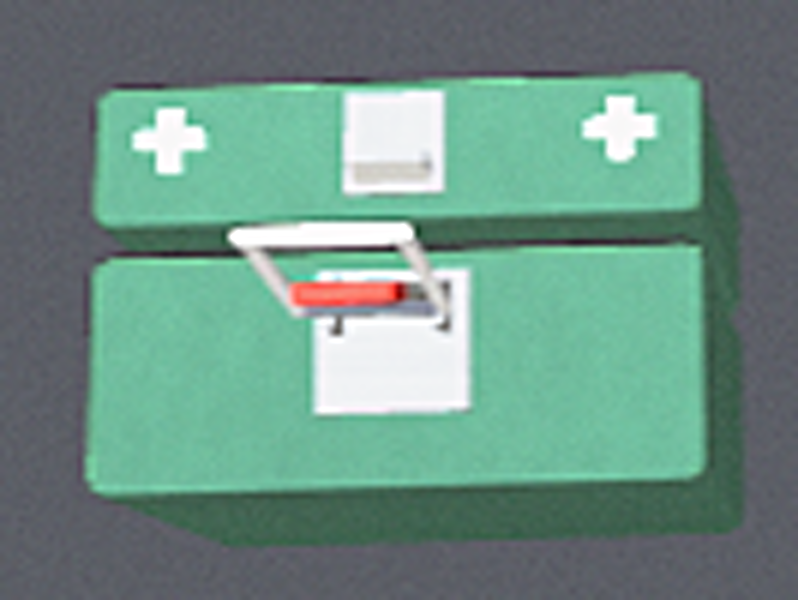

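```bash
cat > h.py <<'E'
import numpy as np
V={"scene":(55.40671529038542,283.575,212.921,[[0.0744,-0.9972,-0.0035,-68.2021],[-0.9471,-0.0696,-0.3132,528.499],[0.3121,0.0266,-0.9497,645.1719]]),
"top":(47.390039523098416,279.0125,213.5586,[[-0.0142,-0.9999,-0.0026,5.3334],[-0.9848,0.0144,-0.1732,559.8634],[0.1732,0.0001,-0.9849,955.9921]])}
def ray(n,p):
    f,cx,cy,M=V[n];M=np.array(M);f=210/np.tan(np.radians(f/2))
    R=M[:,:3];d=R.T@np.array([(p[0]-cx)/f,(p[1]-cy)/f,1]);return -R.T@M[:,3],d/np.linalg.norm(d)
def plane(n,p,z):
    o,d=ray(n,p);return o+d*(z-o[2])/d[2]
def tri(p,q):
    A=np.zeros((3,3));b=np.zeros(3);L=[]
    for n,x in(("scene",p),("top",q)):
        o,d=ray(n,x);P=np.eye(3)-np.outer(d,d);A+=P;b+=P@o;L.append((o,P))
    X=np.linalg.solve(A,b);return X,[np.linalg.norm(P@(X-o)) for o,P in L]
def proj(n,X):
    f,cx,cy,M=V[n];M=np.array(M);f=210/np.tan(np.radians(f/2));c=M[:,:3]@X+M[:,3];return f*c[0]/c[2]+cx,f*c[1]/c[2]+cy
S=lambda x,y:((x+.5)/5-.5+90,(y+.5)/5-.5+130)
T=lambda x,y:((x+.5)/6-.5+120,(y+.5)/6-.5+160)
E
python3 - <<'E'
from h import *
np.set_printoptions(precision=1,suppress=True)
for nm,L in(("top",[(90,262),(704,244),(86,492),(705,477)]),("scene",[(106,193),(668,223),(70,402),(645,430)])):
    f=T if nm=="top" else S
    P=[plane(nm,f(*p),170) for p in L]
    print(nm,*P,"yaw",np.arctan2(*( -(P[1]-P[0])[:2]*[-1,1])), (P[1]-P[0]))
    print("mid seam edge",(P[0]+P[1])/2,"mid front",(P[2]+P[3])/2)
for k,p,q in(("barL",(205,103),(234,236)),("barR",(358,108),(410,233)),("redL",(250,180),(296,293)),("redR",(352,188),(400,292)),("plateFL",(290,342),(314,412)),("plateFR",(433,348),(468,408)),("keepL",(358,65),(345,93)),("keepR",(450,68),(443,92)),("kFL",(347,153),(343,192)),("kFR",(436,156),(442,190))):
    print(k,*tri(S(*p),T(*q)))
for nm,L,f in(("top",[(344,93),(443,92),(343,192),(442,190)],T),("scene",[(358,65),(450,68),(347,153),(436,156)],S)):
    print(nm,sum(plane(nm,f(*p),173) for p in L)/4)
E
```

```text
top [561.9 264.4 170. ] [564.8  74.9 170. ] [490.5 262.9 170. ] [492.4  74.5 170. ] yaw 0.015178010278687145 [   2.9 -189.5    0. ]
mid seam edge [563.3 169.6 170. ] mid front [491.5 168.7 170. ]
scene [561.2 261.3 170. ] [564.   73.3 170. ] [487.8 257.5 170. ] [492.   71.9 170. ] yaw 0.015128611318042143 [   2.8 -188.1    0. ]
mid seam edge [562.6 167.3 170. ] mid front [489.9 164.7 170. ]
barL [551.9 195.1 259.7] [np.float64(2.4722221934264157), np.float64(2.472222193426357)]
barR [548.7 145.2 271.5] [np.float64(1.0577717034744325), np.float64(1.0577717034745726)]
redL [537.6 183.3 242.3] [np.float64(0.31039946194175455), np.float64(0.3103994619416557)]
redR [538.1 154.2 239.9] [np.float64(0.6555550240013683), np.float64(0.6555550240012294)]
plateFL [516.4 195.7 159.2] [np.float64(1.062046922680586), np.float64(1.062046922680709)]
plateFR [516.4 147.2 162.9] [np.float64(1.2327663974695082), np.float64(1.2327663974693572)]
keepL [615.3 186.9 167.8] [np.float64(0.49705522955302184), np.float64(0.49705522955289616)]
keepR [614.9 155.2 170.1] [np.float64(1.2176538073370542), np.float64(1.21765380733711)]
kFL [585.6 188.2 160.1] [np.float64(0.8504316904130019), np.float64(0.8504316904130633)]
kFR [584.8 156.4 164.2] [np.float64(0.8526961235414923), np.float64(0.8526961235414419)]
top [597.9 171.  173. ]
scene [597.1 168.3 173. ]
```

```bash
cat >> h.py <<'E'
from scipy.spatial.transform import Rotation as Ro
O=np.array([563.3,169.0,0]);yaw=0.015
Rc=Ro.from_euler("z",yaw).as_matrix()
def state():
    from plant import sensors
    o=sensors.get_obs();R=Ro.from_euler("xyz",o["tcp_rot"]).as_matrix()
    np.set_printoptions(precision=2,suppress=True)
    print("t",o["time"],"tcp",o["tool_pos"],"case",Rc.T@(o["tool_pos"]-O),"F",o["contact_force"],"w",o["grip_width"]);print(R)
    return o,R
def go(o,R,tgt): # target in case frame, mm -> dx dy dz cm
    print("to",tgt,"cm:",R.T@(O+Rc@np.array(tgt)-o["tool_pos"])/10)
E
python3 - <<'E'
from h import *
o,R=state()
go(o,R,[-45,0,330]);go(o,R,[-45,0,400]);print(Ro.from_matrix(R).as_matrix()[:,1])
for p in [(-13,0,268),(23,0,173),(-33,0,245)]: print(p,proj("scene",O+Rc@np.array(p)),proj("top",O+Rc@np.array(p)))
E
```

```text
t 0.1 tcp [ 151.   -502.43  226.11] case [-422.32 -665.17  226.11] F [-0.03  0.29 -0.62] w 92.00353543873858
[[-0.    0.29 -0.96]
 [ 0.   -0.96 -0.29]
 [-1.   -0.   -0.  ]]
to [-45, 0, 330] cm: [-10.3  -53.69 -54.48]
to [-45, 0, 400] cm: [-17.3  -53.7  -54.48]
[ 0.29 -0.96 -0.  ]
(-13, 0, 268) (np.float64(144.9258111041132), np.float64(150.57159445284037)) (np.float64(174.5038931643167), np.float64(197.72100736834176))
(23, 0, 173) (np.float64(167.45470239986878), np.float64(157.41931697659734)) (np.float64(185.826677759321), np.float64(189.26170268107757))
(-33, 0, 245) (np.float64(147.8767353108763), np.float64(170.2051860924551)) (np.float64(177.37219522908464), np.float64(212.14233102407337))
```

```bash
python3 -m crank '[{"dx":-4},{"dx":-8},{"dx":-11},{"dx":-11,"dy":-2.7,"dz":-2.7,"spin":0.1},{"dx":-11,"dy":-5.4,"dz":-5.4,"spin":0.2},{"dx":-11,"dy":-8,"dz":-8.1,"spin":0.27},{"dx":-11,"dy":-10.7,"dz":-10.8,"spin":0.27},{"dx":-11,"dy":-13.4,"dz":-13.6,"spin":0.27},{"dx":-11,"dy":-16,"dz":-16.3,"spin":0.27},{"dx":-11,"dy":-18.7,"dz":-19,"spin":0.27},{"dx":-11,"dy":-21.4,"dz":-21.7,"spin":0.27},{"dx":-11,"dy":-24,"dz":-24.4,"spin":0.27},{"dx":-11,"dy":-26.7,"dz":-27.1,"spin":0.27},{"dx":-11,"dy":-29.4,"dz":-29.8,"spin":0.27},{"dx":-11,"dy":-32,"dz":-32.5,"spin":0.27},{"dx":-11,"dy":-34.7,"dz":-35.2,"spin":0.27},{"dx":-11,"dy":-37.4,"dz":-38,"spin":0.27},{"dx":-11,"dy":-40,"dz":-40.6,"spin":0.27},{"dx":-11,"dy":-40,"dz":-40.6,"spin":0.27},{"dx":-11,"dy":-40,"dz":-40.6,"spin":0.27}]' 0; python3 - <<'E'
from h import *
o,R=state()
go(o,R,[-45,0,330])
E
```

```text
t 0.1 tcp [ 151.   -502.43  226.11] case [-422.32 -665.17  226.11] F [-0.03  0.29 -0.62] w 92.00353543873858
[[-0.    0.29 -0.96]
 [ 0.   -0.96 -0.29]
 [-1.   -0.   -0.  ]]
to [-45, 0, 330] cm: [-10.3  -53.69 -54.48]invalid input at $[0]: expected keys dx, dy, dz, spin
```

```bash
python3 -m crank '[{"dx":-4,"dy":0,"dz":0,"spin":0},{"dx":-8,"dy":0,"dz":0,"spin":0},{"dx":-11,"dy":0,"dz":0,"spin":0},{"dx":-11,"dy":-2.7,"dz":-2.7,"spin":0.1},{"dx":-11,"dy":-5.4,"dz":-5.4,"spin":0.2},{"dx":-11,"dy":-8,"dz":-8.1,"spin":0.27},{"dx":-11,"dy":-10.7,"dz":-10.8,"spin":0.27},{"dx":-11,"dy":-13.4,"dz":-13.6,"spin":0.27},{"dx":-11,"dy":-16,"dz":-16.3,"spin":0.27},{"dx":-11,"dy":-18.7,"dz":-19,"spin":0.27},{"dx":-11,"dy":-21.4,"dz":-21.7,"spin":0.27},{"dx":-11,"dy":-24,"dz":-24.4,"spin":0.27},{"dx":-11,"dy":-26.7,"dz":-27.1,"spin":0.27},{"dx":-11,"dy":-29.4,"dz":-29.8,"spin":0.27},{"dx":-11,"dy":-32,"dz":-32.5,"spin":0.27},{"dx":-11,"dy":-34.7,"dz":-35.2,"spin":0.27},{"dx":-11,"dy":-37.4,"dz":-38,"spin":0.27},{"dx":-11,"dy":-40,"dz":-40.6,"spin":0.27},{"dx":-11,"dy":-40,"dz":-40.6,"spin":0.27},{"dx":-11,"dy":-40,"dz":-40.6,"spin":0.27}]' 0; python3 - <<'E'
from h import *
o,R=state()
go(o,R,[-45,0,330])
E
```

```text
time: 1.77
tool_pos: [425.0, -1.2, 336.1]
tcp_rot: [-0.069, 1.569, 3.099]
contact_force: [-0.5, -0.2, -0.7]
grip_width: 0.4
t 1.7667 tcp [424.98  -1.24 336.11] case [-140.85 -168.14  336.11] F [-0.47 -0.16 -0.73] w 0.423721937559707
[[-0.    0.03 -1.  ]
 [ 0.   -1.   -0.03]
 [-1.   -0.    0.  ]]
to [-45, 0, 330] cm: [  0.6  -16.71  -9.77]
```

```bash
python3 -m crank '[{"dx":0,"dy":-3.4,"dz":-2,"spin":0.015},{"dx":0,"dy":-6.8,"dz":-4,"spin":0.015},{"dx":0,"dy":-10.2,"dz":-6,"spin":0.015},{"dx":0,"dy":-13.5,"dz":-8,"spin":0.015},{"dx":0,"dy":-16.6,"dz":-9.3,"spin":0.015},{"dx":0,"dy":-16.6,"dz":-9.3,"spin":0.015},{"dx":3,"dy":-16.6,"dz":-9.3,"spin":0.015},{"dx":6,"dy":-16.6,"dz":-9.3,"spin":0.015},{"dx":7.9,"dy":-16.6,"dz":-9.3,"spin":0.015},{"dx":7.9,"dy":-16.6,"dz":-9.3,"spin":0.015},{"dx":7.9,"dy":-16.6,"dz":-9.3,"spin":0.015}]' 0; python3 - <<'E'
from h import *
from plant import capture
import cv2
o,R=state()
for n in("scene","top"):
    f=capture(n)["frame"];x,y=(70,110) if n=="scene" else(110,140)
    cv2.imwrite(f"pics/a_{n}.png",cv2.resize(f[y:y+120,x:x+160],(800,600),interpolation=cv2.INTER_CUBIC))
E
```

```text
time: 2.68
tool_pos: [513.9, 163.6, 257.5]
tcp_rot: [0.38, 1.569, -2.757]
contact_force: [0.3, 0.1, 0.7]
grip_width: 0.3
t 2.6833 tcp [513.91 163.56 257.49] case [-49.46  -4.7  257.49] F [0.29 0.11 0.72] w 0.2934914490389283
[[-0.    0.01 -1.  ]
 [-0.   -1.   -0.01]
 [-1.    0.    0.  ]]
```

View pics/a_scene.png

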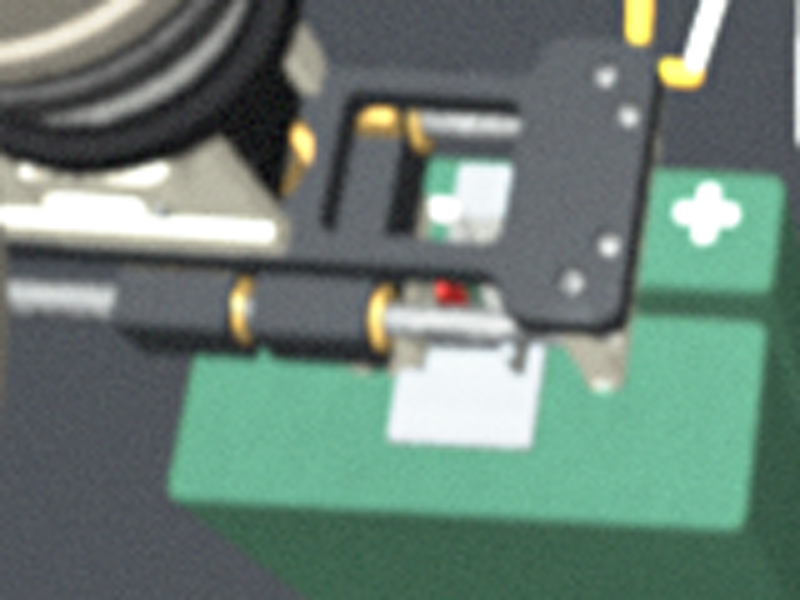

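View pics/a_top.png

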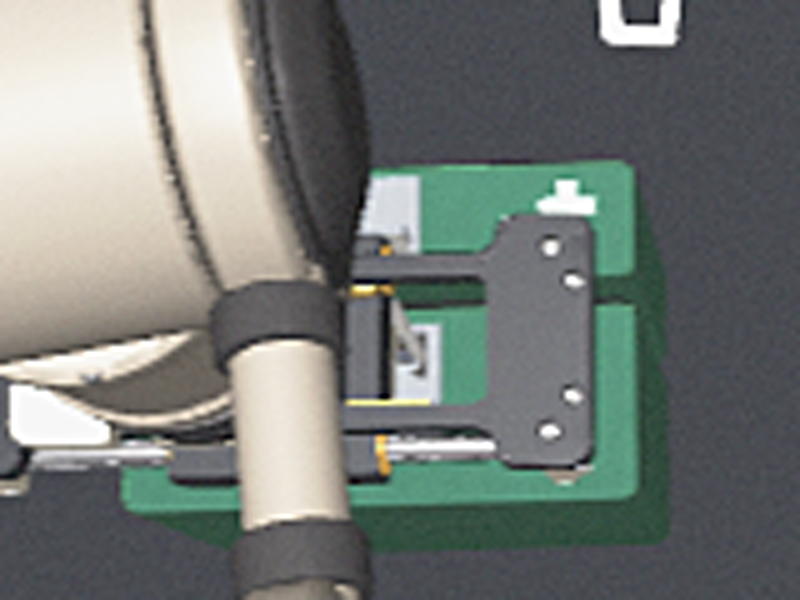

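```bash
python3 -m crank '[{"dx":0,"dy":-0.4,"dz":-0.8,"spin":0},{"dx":0,"dy":-0.4,"dz":-1.6,"spin":0},{"dx":0,"dy":-0.4,"dz":-2.2,"spin":0},{"dx":0,"dy":-0.4,"dz":-2.6,"spin":0},{"dx":0,"dy":-0.4,"dz":-3,"spin":0},{"dx":0,"dy":-0.4,"dz":-3.4,"spin":0},{"dx":0,"dy":-0.4,"dz":-3.8,"spin":0},{"dx":0,"dy":-0.4,"dz":-4.2,"spin":0},{"dx":0,"dy":-0.4,"dz":-4.6,"spin":0},{"dx":0,"dy":-0.4,"dz":-5,"spin":0},{"dx":0,"dy":-0.4,"dz":-5.4,"spin":0},{"dx":0,"dy":-0.4,"dz":-5.4,"spin":0},{"dx":0,"dy":-0.4,"dz":-5.4,"spin":0},{"dx":0,"dy":-0.4,"dz":-5.4,"spin":0}]' 0; python3 - <<'E'
from h import *
from plant import capture
import cv2
o,R=state()
for n in("scene","top"):
    f=capture(n)["frame"];x,y=(70,110) if n=="scene" else(110,140)
    cv2.imwrite(f"pics/b_{n}.png",cv2.resize(f[y:y+120,x:x+160],(800,600),interpolation=cv2.INTER_CUBIC))
E
```

```text
time: 3.95
tool_pos: [568.1, 169.4, 257.6]
tcp_rot: [0.537, 1.571, -2.598]
contact_force: [0.6, -1.1, -0.4]
grip_width: 0.5
t 3.95 tcp [568.05 169.43 257.64] case [  4.76   0.36 257.64] F [ 0.63 -1.11 -0.41] w 0.4987547973774217
[[-0.    0.01 -1.  ]
 [-0.   -1.   -0.01]
 [-1.    0.    0.  ]]
```

View pics/b_scene.png

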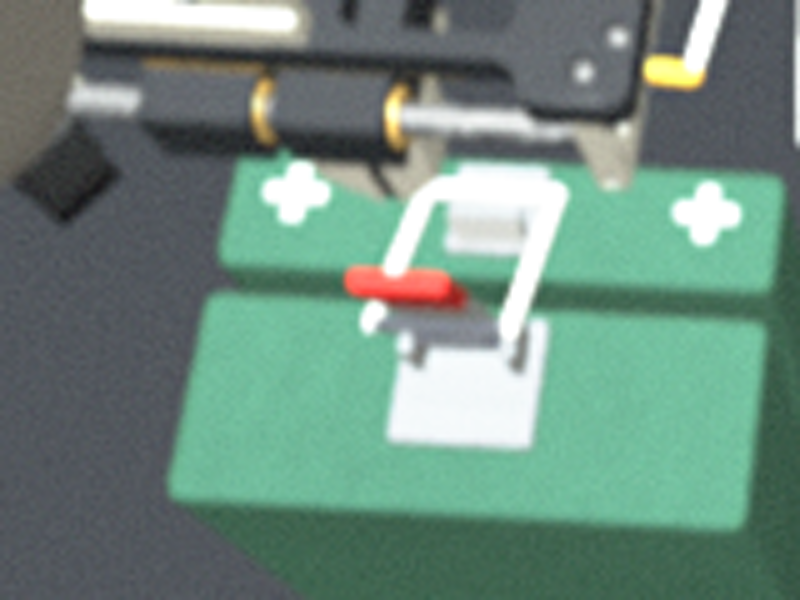

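View pics/b_top.png

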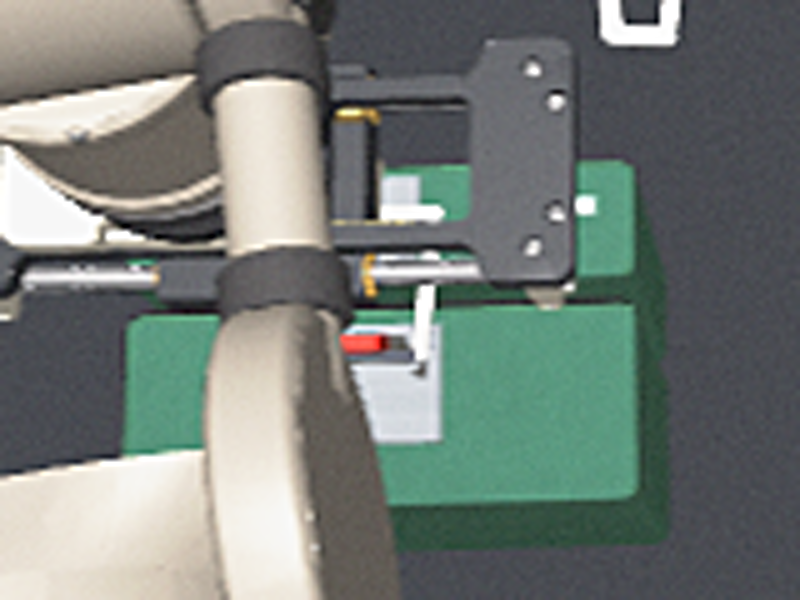

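```bash
python3 - <<'E'
from h import *
np.set_printoptions(precision=1,suppress=True)
q=lambda x,y:(x/5-.4+70,y/5-.4+110)
for nm,p,z in(("bar",(497,188),176),("hooktop",(484,225),182),("redtop L",(348,270),245),("redtop R",(450,272),245)): print(nm,Rc.T@(plane("scene",q(*p),z)-O))
print(tri(q(430,187),((438/5-.4+110),(212/5-.4+140)))) 
E
```

```text
bar [ 40.5  -0.8 176. ]
hooktop [ 23.7  -0.7 182. ]
redtop L [-23.3  14.5 245. ]
redtop R [-22.2 -15.5 245. ]
(array([565.3, 142.2, 272. ]), [np.float64(14.964138933735278), np.float64(14.964138933735255)])
```

The loop has fallen over. In the zoomed scene view the crossbar lies across the plate at about (497,188), roughly 14 mm beyond the hook at (484,225), and the lever is still up. Next I'll press the lever over along its arc.

```bash
python3 -m crank '[{"dx":1,"dy":0,"dz":0,"spin":0},{"dx":2.1,"dy":0,"dz":0,"spin":0},{"dx":2.1,"dy":0,"dz":0.6,"spin":0},{"dx":2.1,"dy":0,"dz":1.2,"spin":0},{"dx":2.1,"dy":0,"dz":1.8,"spin":0},{"dx":2.15,"dy":0,"dz":2.3,"spin":0},{"dx":2.25,"dy":0,"dz":2.8,"spin":0},{"dx":2.35,"dy":0,"dz":3.2,"spin":0},{"dx":2.5,"dy":0,"dz":3.7,"spin":0},{"dx":2.7,"dy":0,"dz":4.1,"spin":0},{"dx":2.95,"dy":0,"dz":4.5,"spin":0},{"dx":3.2,"dy":0,"dz":4.9,"spin":0},{"dx":3.5,"dy":0,"dz":5.25,"spin":0},{"dx":3.85,"dy":0,"dz":5.55,"spin":0},{"dx":4.25,"dy":0,"dz":5.85,"spin":0},{"dx":4.25,"dy":0,"dz":5.85,"spin":0},{"dx":4.25,"dy":0,"dz":5.85,"spin":0}]' 0; python3 - <<'E'
from h import *
from plant import capture
import cv2
o,R=state()
for n in("scene",):
    f=capture(n)["frame"];x,y=(70,110) if n=="scene" else(110,140)
    cv2.imwrite(f"pics/c_{n}.png",cv2.resize(f[y:y+120,x:x+160],(800,600),interpolation=cv2.INTER_CUBIC))
E
```

```text
time: 5.47
tool_pos: [508.8, 169.0, 214.7]
tcp_rot: [0.125, 1.569, -3.01]
contact_force: [-0.6, -0.0, -0.8]
grip_width: 0.2
t 5.4667 tcp [508.85 169.02 214.66] case [-54.45   0.83 214.66] F [-0.62 -0.03 -0.78] w 0.2473818428577457
[[-0.    0.01 -1.  ]
 [-0.   -1.   -0.01]
 [-1.    0.    0.  ]]
```

View pics/c_scene.png

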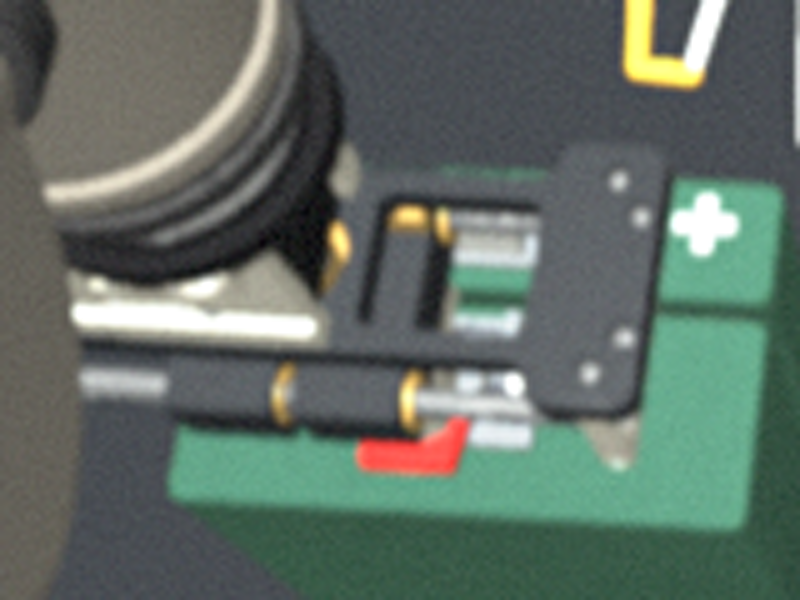

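The lever is down to about 30° (red end at about (410,460)), and the lid gap has nearly closed. I'll press it the rest of the way.

```bash
python3 -m crank '[{"dx":0.4,"dy":0,"dz":0.25,"spin":0},{"dx":0.8,"dy":0,"dz":0.45,"spin":0},{"dx":1.2,"dy":0,"dz":0.65,"spin":0},{"dx":1.6,"dy":0,"dz":0.8,"spin":0},{"dx":2,"dy":0,"dz":0.9,"spin":0},{"dx":2.4,"dy":0,"dz":1,"spin":0},{"dx":2.7,"dy":0,"dz":1,"spin":0},{"dx":2.8,"dy":0,"dz":1,"spin":0},{"dx":2.8,"dy":0,"dz":1,"spin":0},{"dx":2.8,"dy":0,"dz":1,"spin":0}]' 0; python3 - <<'E'
from h import *
state()
E
```

```text
time: 6.35
tool_pos: [499.2, 169.0, 189.3]
tcp_rot: [-3.113, 1.57, 0.036]
contact_force: [-7.2, -1.3, 17.1]
grip_width: 0.6
t 6.35 tcp [499.23 168.98 189.26] case [-64.06   0.94 189.26] F [-7.21 -1.28 17.06] w 0.5600526956657543
[[ 0.    0.01 -1.  ]
 [ 0.   -1.   -0.01]
 [-1.   -0.   -0.  ]]
```

The fingers stopped at z 189.3 (189.5 expected when flat) with 17 N up, so the lever is on its stop. I'll retract and look.

```bash
python3 -m crank '[{"dx":-2,"dy":0,"dz":0,"spin":0},{"dx":-5,"dy":0,"dz":0,"spin":0},{"dx":-9,"dy":0,"dz":0,"spin":0},{"dx":-12,"dy":0,"dz":2,"spin":0},{"dx":-14,"dy":0,"dz":5,"spin":0},{"dx":-14,"dy":0,"dz":9,"spin":0},{"dx":-14,"dy":0,"dz":12,"spin":0},{"dx":-14,"dy":0,"dz":12,"spin":0},{"dx":-14,"dy":0,"dz":12,"spin":0}]' 0; python3 - <<'E'
from h import *
from plant import capture
import cv2
o,R=state()
for n in("scene","top"):
    f=capture(n)["frame"];x,y=(70,110) if n=="scene" else(110,140)
    cv2.imwrite(f"pics/d_{n}.png",cv2.resize(f[y:y+120,x:x+160],(800,600),interpolation=cv2.INTER_CUBIC))
E
```

```text
time: 7.1
tool_pos: [378.7, 168.3, 327.6]
tcp_rot: [-3.011, 1.569, 0.138]
contact_force: [0.5, -0.3, -0.1]
grip_width: 0.8
t 7.1 tcp [378.74 168.25 327.61] case [-184.55    2.02  327.61] F [ 0.46 -0.28 -0.12] w 0.80002569399599
[[ 0.    0.01 -1.  ]
 [ 0.   -1.   -0.01]
 [-1.   -0.   -0.  ]]
```

View pics/d_scene.png

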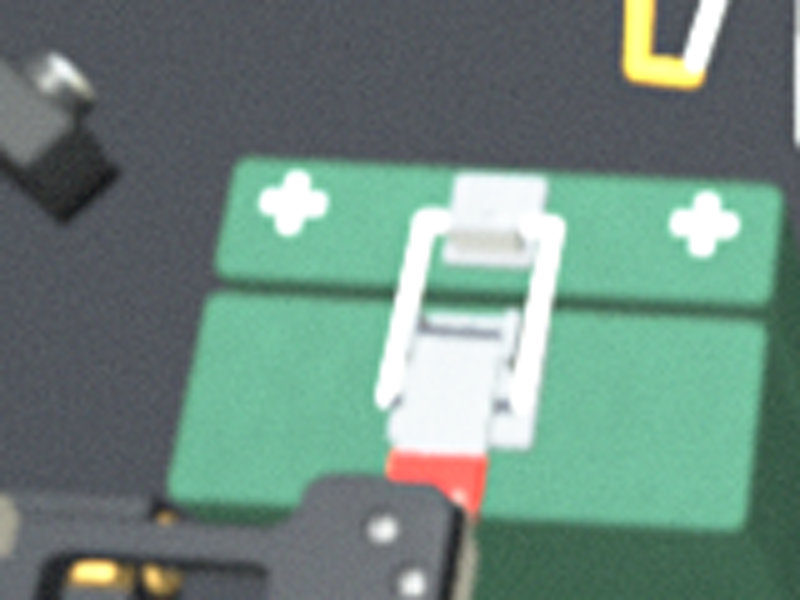

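View pics/d_top.png

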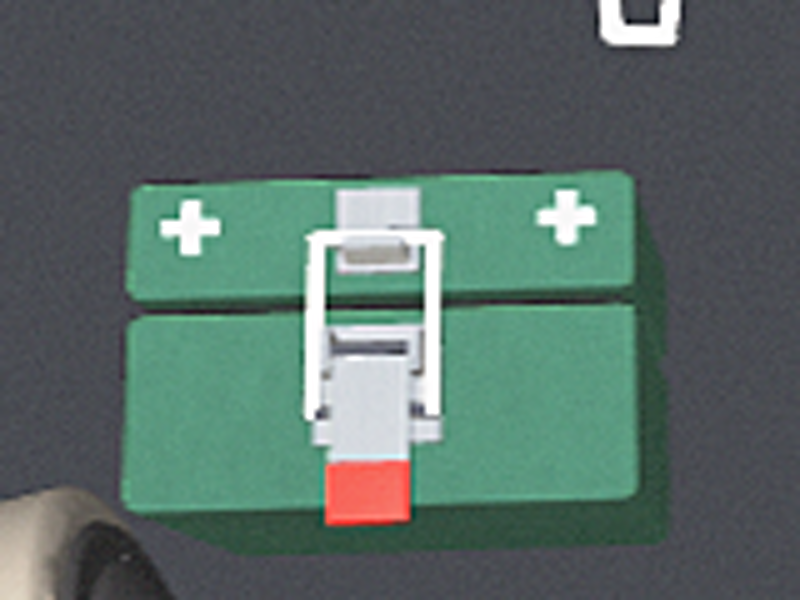

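Both views show the lever lying flat (red end at (367,492) in the zoomed top view) and the crossbar behind the hook at (375,237). The lid gap has narrowed to a thin, even line, and the gripper is clear. I'll hand the job in.

```bash
python3 - <<'E'
from plant import bot
print(bot.close_job())
E
```

```text
the job is handed in; nothing more can be done
None
```

The green case is latched and the job is handed in; `close_job` gives no verdict. I pushed the loop over with the closed fingertips, and it fell behind the hook while the lever was still up. I then pressed the lever along its arc to its stop and backed off, at about 7.1 s on the robot's clock.

**Last checks:**
- **Lever:** the fingers stopped at z 189.3 mm, against about 189.5 expected when flat. In the final pictures it lies flat and stayed flat after I let go.
- **Loop:** the crossbar is behind the hook in both views.
- **Lid:** the seam is down to a thin, even line. I judged this by eye and did not measure the angle.
- **Robot:** the gripper is clear, with the contact force back to about 0.5 N. The highest reading I saw was about 19 N, on the tool as the lever met its stop.
- **Orange case:** my path stayed well away from it. I did not take a separate picture of it at the end.

One check failed: a two-view position fix of the fallen crossbar missed by 15 mm because the two picture points did not match, so I discarded it. I used the single-view measurement and the pictures instead.

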